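# Lay out the pouring station

## Robot

A 7-joint arm with a two-finger parallel gripper is mounted at the origin on the work surface; the furniture and walls round the work are solid. World frame = base frame: x ahead of the robot, y to its left, z up, the work surface at z = 0. Lengths are in m, angles in rad, forces in N, time in s.
With the tool pointing down it reaches from about 0.375 to 0.925 m from the base axis. Payload 3.1 kg.
Tool frame: the origin (TCP) lies between the finger pads; the fingertips stand 19 mm ahead of it and the grasp point (between the pads) is the TCP; z points along the fingers, y is the line along which they close (so a half turn about z gives the same grasp; the last joint's range is limited). The gripper opens to 85 mm and grips with 20 to 120 N. Pads are 22 mm wide; open, the fingers measure 114 mm over their backs; the gripper's body (76 mm by 85 mm) begins 54 mm behind the grasp point. The pads swing forward as they close: fully open they stand 13 mm farther back than shut.
Start: joints at [1.082, 0.383, 0.044, 1.598, -0.018, 1.161, -0.05], TCP at [0.248, -0.601, 0.25] pointing down, gripper open.
Joint ranges: [-2.61, 2.61], [-0.41, 2.15], [-1.48, 1.57], [0, 2.5], [-1.57, 4.71], [0.05, 1.97], [-2.85, 2.85]. Speed limits (rad/s): [2.79, 2.79, 3.14, 3.14, 3.14, 3.14, 3.14].

## Interface

Orientations are given as a unit quaternion [x, y, z, w].
In Python, from bench import move_ptp, movel, move_j, move_gripper, pause, inverse_kinematics, read_camera, camera_params, MotionError, sign_off, look_for, tip_of, read_time_s, read_qpos, read_joint_vel, read_effort, read_eef_pos, read_tcp_rot, read_ft_force, read_ft_torque, read_finger_gap, read_grasp_force gives the robot as it stands. Calls block until the motion is done:
- move_ptp(position, orientation): joint-space move of the TCP to a pose.
- movel(position, orientation=None, speed=0.15): straight line of the TCP; orientation=None keeps the orientation; speed is the mean speed in m/s.
- move_j(angles): joint-space move.
- move_gripper(opening, effort=None): finger opening in m; effort is the grip in N (None keeps the last); returns when the fingers have stopped.
- pause(seconds).
- inverse_kinematics(position, orientation): joint angles nearest the present ones, or None.
- read_camera(name): name is "scene" or "side" or "wrist"; returns the picture (400x640x3 uint8, red, green, blue); there is no depth.
- camera_params(name): a dict with "K" (3x3 intrinsics, pixels), "camera_from_world" (4x4, takes a point from world to camera coordinates). Camera axes: x right, y down, z forward; pixel columns grow to the right and rows downward; lengths in m; the calibration is good to about 2 mm. A picture is of the moment at which its call begins: read the wrist's pose just before it. camera_params takes no time and is no camera call; for the wrist camera it gives the pose at the moment of the call.
A pose or a line that the arm cannot do raises MotionError and nothing moves.
- sign_off(): hands the job in; it is judged then, once.
Trained networks look in the newest picture that a camera, given by its name, has taken for a name from the list of things; names that differ only in an ending like _2 or _b are one class to them, and where a whole thing is asked for, a point or a joint stands for the part that bears it (a point fixed in the world has none). Each returns a list of dicts, best first, with "confidence" (0 to 1); they miss things now and then, are a little off and sometimes report something else, mostly with a low value. They report only what shows in the picture. A call takes as long as a camera call. They do not tell look-alikes from the thing itself.
- look_for(camera, name): "at" ([column, row] in pixels, amid what is visible of it).
- tip_of(camera, name): "at" ([column, row] in pixels: a listed point, or the origin of a listed thing).
Readings, each from a call of its own:
- read_time_s(): time.
- read_qpos(): joint angles.
- read_joint_vel(): joint speeds.
- read_effort(): joint torques, N m.
- read_eef_pos(): TCP position.
- read_tcp_rot(): TCP orientation.
- read_ft_force(): force on the tool from outside, world axes, zero at the start.
- read_ft_torque(): the same for the moment, N m.
- read_finger_gap(): finger opening in m.
- read_grasp_force(): force on a finger pad.
Only numpy, scipy, OpenCV 4.12 (cv2) and the standard library are available. Lean on these libraries where they do the work, as an engineer would, in place of code of your own. Each camera call takes 0.05 s, during which the arm holds its last target. There are 200 camera calls.

## Task

Get the pouring station ready: stand the aluminium candle mould upright in the middle of the round black mat, inside its yellow ring, and lay the small wax spatula lengthwise inside the yellow outline of the long black mat, pointing either way. Don't tip the mould over on the way, and leave everything else on the table where it is.

Things in the scene. Friction and masses are not known exactly. Their poses are not given: they have to be found in the camera images.
- mould: loose grey aluminium candle mould, an upright round tube 220 mm high and 50 to 56 mm across (about 0.2 kg) on a round foot 61 mm across and 4 mm high. Origin: centre of the underside; z up along the tube.
- spatula: loose small wax spatula lying flat, 99 mm long: turned wooden handle 57 mm long, 14 mm wide and 18 mm high, then a thin metal neck and blade. Origin: at table level under the middle of its length; its y axis runs along it, handle from y = -50 to +7 mm (thickest near y = -25 mm), blade tip at y = +50 mm; x is across it.
- round_mat: round black rubber mat fixed to the table, 100 mm across, 4 mm thick, with a painted yellow ring of 80 mm inner and 88 mm outer diameter. Origin: centre of its underside.
- long_mat: rectangular black rubber mat fixed to the table, 62 mm along its x, 150 mm along its y, 4 mm thick, with a painted yellow outline 44 x 124 mm (outside, lines 4 mm wide). Origin: centre of its underside; y is its long axis.
- wick_spool: bystander: wooden spool of white wick cord, 60 mm across, 66 mm high, standing; the spool's axis is 22 mm from its origin along its y. Leave alone.
- candle: bystander: tall plum-coloured candle standing upright, 47 mm across, 318 mm high; origin under its middle. Leave alone.
- stick_bundle: bystander: bundle of pale wick sticks lying flat, 56 x 88 x 14 mm; origin under its middle. Leave alone.
- cup_red: bystander: red plastic cup, 82 mm across, 93 mm high, standing; origin under its middle. Leave alone.
Not all that is in view belongs to the job. What is shaped like the mould but green is not meant.

How it is judged:
By the outcome, as a careful person would: the job done as asked, in the order asked, and still so for the second after the job is handed in, with the robot touching nothing.
It also fails if it takes over 67 s, if anything falls off the work surface, if the arm or the gripper's body presses on something with over 40 N, if the wrist force passes 120 N, or if a joint passes its speed limit or range.

## Working session

There is one attempt and no reset: what is moved stays moved. The work goes in short steps, each a Python script; the robot and the scene stay as the last script left them, time stands still between calls to the robot, and variables do not carry over. Pictures are saved under pics/ and viewed, at most 10 in all, crops included, and the job is handed in when it is done.

```bash
ls; mkdir -p pics; python3 - <<'E'
from bench import *
import cv2,numpy as np
print(read_time_s(),read_eef_pos(),read_tcp_rot())
for c in ["scene","side"]:
    im=read_camera(c); cv2.imwrite(f"pics/{c}0.png",im[:,:,::-1])
    p=camera_params(c); print(c,p["K"].tolist() if hasattr(p["K"],'tolist') else p["K"],np.round(p["camera_from_world"],3).tolist())
    for n in ["mould","spatula","round_mat","long_mat","wick_spool","candle","stick_bundle","cup_red"]:
        print(n,[(np.round(d["at"],0).tolist(),round(d["confidence"],2)) for d in look_for(c,n)[:3]],[(np.round(d["at"],0).tolist(),round(d["confidence"],2)) for d in tip_of(c,n)[:3]])
print(read_time_s())
E
```

```text
pics
0.0 [ 0.24726904 -0.60016639  0.24887136] [ 9.80958409e-01  1.94213462e-01 -3.27942535e-04 -1.27412175e-03]
scene [[422.7358980698593, 0.0, 324.9933444625243], [0.0, 422.7358980698593, 207.21357820932377], [0.0, 0.0, 1.0]] [[-0.506, -0.862, -0.007, 0.353], [-0.656, 0.39, -0.646, 0.395], [0.56, -0.322, -0.763, 0.933], [0.0, 0.0, 0.0, 1.0]]
mould [([286.0, 173.0], 0.97), ([328.0, 174.0], 0.89)] [([328.0, 200.0], 0.67)]
spatula [] [([249.0, 273.0], 0.48)]
round_mat [([403.0, 202.0], 0.63)] [([405.0, 203.0], 0.87)]
long_mat [([291.0, 244.0], 0.74)] [([290.0, 242.0], 0.58)]
wick_spool [([300.0, 165.0], 0.84)] [([301.0, 168.0], 0.7)]
candle [([364.0, 111.0], 0.94)] []
stick_bundle [] [([330.0, 158.0], 0.47)]
cup_red [([311.0, 279.0], 0.77)] [([312.0, 294.0], 0.82)]
side [[502.9005458769321, 0.0, 315.42912795100494], [0.0, 502.9005458769321, 201.36490102567745], [0.0, 0.0, 1.0]] [[0.969, 0.248, 0.01, -0.601], [0.172, -0.642, -0.747, -0.025], [-0.179, 0.725, -0.665, 1.355], [0.0, 0.0, 0.0, 1.0]]
mould [([361.0, 172.0], 0.83), ([328.0, 195.0], 0.65), ([389.0, 276.0], 0.45)] [([326.0, 229.0], 0.85)]
spatula [] [([317.0, 156.0], 0.55)]
round_mat [] [([251.0, 278.0], 0.87)]
long_mat [([309.0, 185.0], 0.88), ([319.0, 150.0], 0.72)] [([310.0, 185.0], 0.63)]
wick_spool [([397.0, 227.0], 0.75)] [([388.0, 242.0], 0.9)]
candle [([372.0, 258.0], 0.82)] [([364.0, 314.0], 0.69)]
stick_bundle [([390.0, 273.0], 0.86)] [([388.0, 275.0], 0.57)]
cup_red [([254.0, 153.0], 0.81)] [([254.0, 167.0], 0.74)]
1.7
```

View pics/scene0.png

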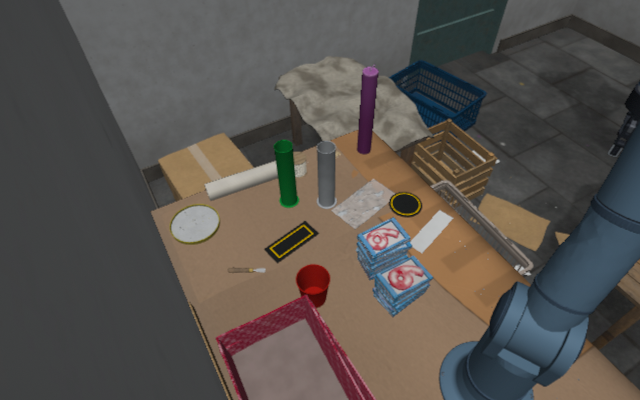

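View pics/side0.png

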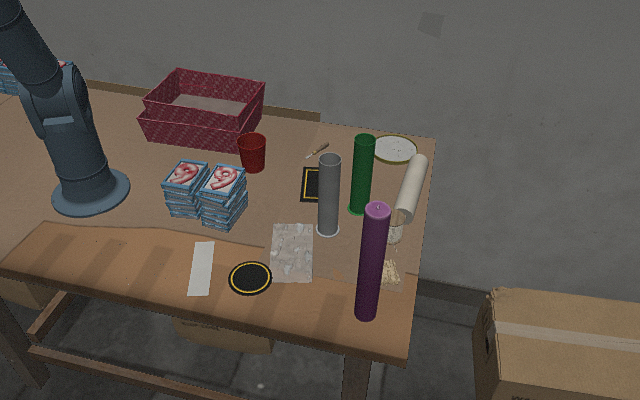

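Scene view: the grey tube (327,175) is the mould. Look-alikes are the green tube (286,173) and the plum candle (366,110); the white roll (255,180) is unlike it. The spatula is at (247,270), the round mat at (405,203) and the long mat at (291,242). Side view: mould (328,195), green tube (362,175), candle (372,260), spatula (317,151), round mat (250,278), long mat (311,184). The description makes the grey one the mould. Next I measure, and crop the choice.

```bash
cat > h.py <<'E'
import numpy as np, cv2
from bench import *
def P(c):
    p=camera_params(c); return np.array(p["K"]),np.array(p["camera_from_world"])
def proj(c,X,cam=None):
    K,T=cam or P(c); q=(T[:3,:3]@np.atleast_2d(X).T+T[:3,3:]); q=K@q; return (q[:2]/q[2]).T
def plane(c,uv,z,cam=None):
    K,T=cam or P(c); uv=np.atleast_2d(uv); d=T[:3,:3].T@np.linalg.inv(K)@np.c_[uv,np.ones(len(uv))].T
    o=-T[:3,:3].T@T[:3,3]; return (o[:,None]+d*(z-o[2])/d[2]).T
def tri(cams,uvs):
    M=[(K@T[:3]) for K,T in cams]
    X=cv2.triangulatePoints(M[0],M[1],np.array(uvs[0],float).reshape(2,1),np.array(uvs[1],float).reshape(2,1)); X=(X[:3]/X[3]).ravel()
    e=[np.linalg.norm(proj(None,X,c)[0]-u) for c,u in zip(cams,uvs)]
    return X,max(e)
def yellow(im,near,r):
    h=cv2.cvtColor(im,cv2.COLOR_RGB2HSV); m=cv2.inRange(h,(20,110,90),(35,255,255))
    k=np.zeros_like(m); cv2.circle(k,tuple(int(v) for v in near),r,255,-1); v,u=np.nonzero(m&k); return np.c_[u,v].astype(float)
E
python3 - <<'E'
from h import *
np.set_printoptions(precision=4,suppress=True)
C={c:P(c) for c in("scene","side")}
im={c:cv2.imread(f"pics/{c}0.png")[:,:,::-1].copy() for c in C}
cams=[C["scene"],C["side"]]
for n,a,b in [("mouldtop",(326.5,146),(329.5,158)),("mouldfoot",(327,203),(328,231)),("greentop",(285,145),(364,138)),("greenfoot",(289,202),(359,210)),("candletop",(370,71),(377,208)),("spat",(247,270),(317,151)),("handle end",(229,269.5),(328,145)),("blade",(265,270.5),(306,157)),
 ("cuptop",(313,274),(252,138)),("box1",(392,236),(186,173)),("box2",(403,276),(222,178)),("plate",(195,223),(394,149)),("roll",(255,180),(411,188)),
 ("round",(405,203),(250.5,278)),("long",(291,242),(310,185)),("bag",(364,202),(291,252)),("basketcorner",(302,303),(265,85))]:
    print(n,*tri(cams,[a,b]))
for c in C:
    u=yellow(im[c],(405,203) if c=="scene" else (250,278),25); w=plane(c,u,.004)
    (cx,cy),r=cv2.minEnclosingCircle(w[:,:2].astype(np.float32)); print(c,"round",len(u),cx,cy,r,w.mean(0), cv2.fitEllipse(w[:,:2].astype(np.float32)*1000))
    u=yellow(im[c],(291,242) if c=="scene" else (310,185),32); w=plane(c,u,.004)
    print("long",len(u),cv2.minAreaRect(w[:,:2].astype(np.float32)*1000))
a=cv2.resize(im["scene"][125:285,220:430],None,fx=2.5,fy=2.5); b=cv2.resize(im["side"][125:285,220:430],None,fx=1.25,fy=1.25)
cv2.imwrite("pics/crop.png",a[:,:,::-1])
for q in [(.6,0),(.6,.2),(.6,-.2)]: print(q, [proj(c,[[*q,0]])[0] for c in C])
E
```

```text
mouldtop [0.6438 0.0246 0.2228] 0.0961960350034027
mouldfoot [ 0.6451  0.0254 -0.0063] 0.6484069556326025
greentop [0.7033 0.1178 0.2242] 0.3325519049594819
greenfoot [ 0.7066  0.1228 -0.0061] 0.2306804404051511
candletop [ 0.7779 -0.1983  0.3017] 0.01447484050678845
spat [0.5398 0.3324 0.0064] 0.0038321698358113367
handle end [0.5647 0.3724 0.0059] 0.4538144523997438
blade [0.5155 0.2928 0.0071] 0.714970615849678
cuptop [0.3861 0.2139 0.104 ] 0.24121282118983323
box1 [ 0.3279 -0.007   0.1499] 14.661113759103252
box2 [0.329  0.0429 0.0732] 19.922399464700188
plate [0.7604 0.3984 0.0095] 0.09503190164000966
roll [0.8228 0.1887 0.0343] 4.418157143474739
round [ 0.5142 -0.1735  0.0039] 0.3915221914544339
long [ 0.5604  0.1858 -0.0004] 1.824871631137507
bag [ 0.5803 -0.0713  0.0019] 0.9455605972815443
basketcorner [0.3524 0.3167 0.1872] 29.583222748167415
scene round 157 0.5142731666564941 -0.17264515161514282 0.04596157744526863 [ 0.5128 -0.1721  0.004 ] ((514.3721923828125, -172.6614990234375), (84.24311065673828, 84.77012634277344), 52.04264450073242)
long 219 ((567.7075805664062, 185.08587646484375), (46.65032196044922, 125.8846664428711), 11.545636177062988)
side round 202 0.5114129781723022 -0.17127276957035065 0.044689539819955826 [ 0.5119 -0.1736  0.004 ] ((511.1979675292969, -171.42254638671875), (84.11787414550781, 84.3846664428711), 31.29094696044922)
long 85 ((559.1148681640625, 186.2803955078125), (37.45903396606445, 126.0958251953125), 12.880492210388184)
(0.6, 0) [array([341.3527, 207.7785]), array([307.5395, 233.1589])]
(0.6, 0.2) [array([281.6685, 235.2133]), array([326.2796, 183.4624])]
(0.6, -0.2) [array([395.2664, 182.9962]), array([283.8672, 295.9354])]
```

View pics/crop.png

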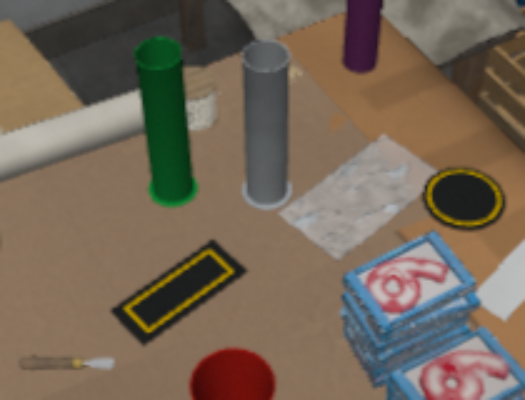

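The crop shows the grey mould at scene (327,175) standing alone. The green tube is 11 cm away, and the measured heights of 0.223 m at the top and about 0 at the foot match the description. Next I move above it and refine with the wrist camera.

```bash
cat >> h.py <<'E'
def down(a): return [float(np.cos(a/2)),float(np.sin(a/2)),0.,0.]   # tool x axis at yaw a, closing axis at a-90deg
def snap(n,c="wrist"):
    cam=P(c); im=read_camera(c); cv2.imwrite(f"pics/{n}.png",im[:,:,::-1]); np.savez(f"pics/{n}.npz",K=cam[0],T=cam[1]); return im,cam
E
python3 - <<'E'
from h import *
np.set_printoptions(precision=4,suppress=True)
cams=[P("scene"),P("side")]
print("boxA",*tri(cams,[(384,237),(222,180)]),"boxB",*tri(cams,[(403,276),(187,173)]))
move_ptp([.6445,.025,.40],down(np.radians(58))); print(read_qpos(),read_time_s())
im,cam=snap("w1")
print("expect top",proj(None,[[.6445,.025,.22]],cam),"foot",proj(None,[[.6445,.025,0]],cam))
print(look_for("wrist","mould"),tip_of("wrist","mould"))
E
```

```text
boxA [0.3828 0.0118 0.1148] 0.292189293078221 boxB [0.2771 0.0324 0.0983] 0.47322503578049957
[ 0.3204  0.3435 -0.5571  1.3876  0.1808  1.4618 -0.7915] 4.3667
expect top [[318.9573 172.3977]] foot [[319.054  135.1315]]
[{'at': [317.3, 160.6], 'confidence': 0.8}, {'at': [320.0, 33.0], 'confidence': 0.61}] [{'at': [320.0, 137.5], 'confidence': 0.78}, {'at': [320.3, 48.3], 'confidence': 0.72}]
```

View pics/w1.png

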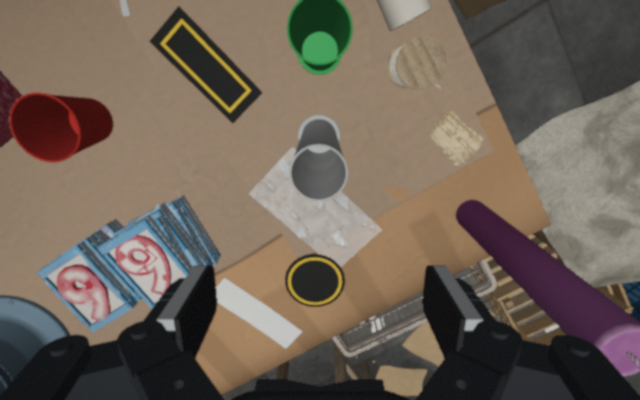

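The wrist view puts the mould's rim at (319.5,172), against a predicted (319,172.4). Both mats are clear, the round one at (315,281) and the long one at (206,64). I'll re-measure the mats from this picture and grasp.

```bash
python3 - <<'E'
from h import *
np.set_printoptions(precision=4,suppress=True)
d=np.load("pics/w1.npz"); cam=(d["K"],d["T"]); im=cv2.imread("pics/w1.png")[:,:,::-1].copy()
u=yellow(im,(315,281),40); w=plane(None,u,.004,cam)[:,:2].astype(np.float32)*1000; print(len(u),cv2.fitEllipse(w),cv2.minEnclosingCircle(w))
u=yellow(im,(206,64),75); w=plane(None,u,.004,cam)[:,:2].astype(np.float32)*1000; print(len(u),cv2.minAreaRect(w))
# two-view heights of the mats
s=P("scene"); print("round h",tri([s,cam],[(405,203.5),(315,281)]),"long h",tri([s,cam],[(291.5,242),(206,64)]))
q=down(np.radians(58))
movel([.6445,.025,.187],q,speed=.15)
print(read_ft_force())
move_gripper(.03,effort=40); print("gap",read_finger_gap(),read_grasp_force(),read_ft_force(),read_eef_pos(),read_time_s())
movel([.6445,.025,.25],q,speed=.12); print("gap",read_finger_gap(),read_grasp_force(),read_ft_force(),read_eef_pos(),read_time_s())
E
```

```text
689 ((510.7607116699219, -173.52590942382812), (84.63971710205078, 85.3045425415039), 154.0484619140625) ((510.49005126953125, -173.7642364501953), 46.26706314086914)
1276 ((564.536865234375, 185.04107666015625), (46.75445556640625, 126.8254623413086), 11.234846115112305)
round h (array([ 0.5127, -0.1714,  0.0057]), np.float64(0.6441821129920046)) long h (array([0.5647, 0.1879, 0.0006]), np.float64(0.9603877525740603))
[-0.7261 -0.0791  0.6875]
gap 0.050836799760418765 42.418018837997806 [ 0.3752 -0.2426  3.6721] [0.6452 0.0253 0.1879] 6.5
gap 0.05083945535610858 42.12263990661086 [-1.1761 -1.0739 -2.7536] [0.6437 0.0248 0.249 ] 7.175
```

The mould is gripped: gap 50.8 mm and a load of about 2.5 N. The three views agree on the mat at (0.512, -0.1725), so I carry it there, lower it and release.

```bash
python3 - <<'E'
from h import *
np.set_printoptions(precision=4,suppress=True)
q=down(np.radians(58))
movel([.512,-.1725,.25],q,speed=.12)
movel([.512,-.1725,.199],q,speed=.08); pause(.2); f0=read_ft_force(); print(f0,read_eef_pos())
z=.199
while z>.185:
    z-=.0015; movel([.512,-.1725,z],q,speed=.02); f=read_ft_force()
    if f[2]-f0[2]>2: break
print(z,f,read_eef_pos(),read_time_s())
move_gripper(.085); pause(.2)
movel([.512,-.1725,.30],q,speed=.12)
print(read_finger_gap(),read_time_s())
for n,c in(("s1","scene"),("d1","side")): snap(n,c)
a,b=[cv2.imread(f"pics/{n}.png") for n in("s1","d1")]
v=np.hstack([cv2.resize(a[90:290,300:500],(400,400)),cv2.resize(b[130:330,150:350],(400,400))]); cv2.imwrite("pics/chk1.png",v)
E
```

```text
[-0.1227 -0.5764 -2.8012] [ 0.5126 -0.1727  0.1998]
0.1915 [-0.1986 -0.7575 -0.7054] [ 0.5124 -0.1726  0.1919] 11.5417
0.08526189251905088 13.2417
```

View pics/chk1.png

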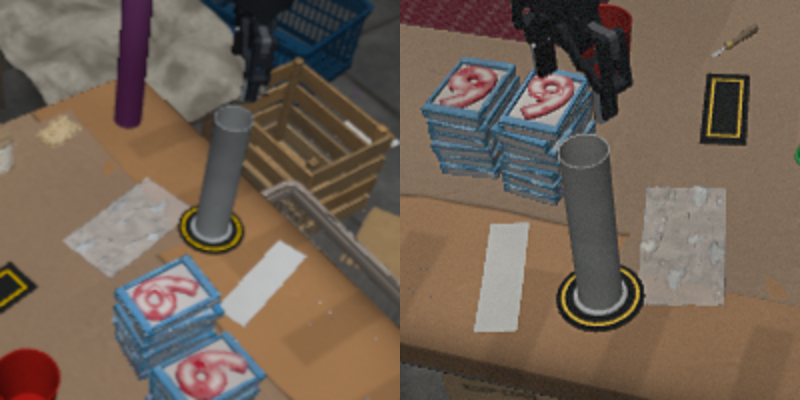

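The mould stands on the mat with its foot concentric in the yellow ring, at about (416,205) in scene and (248,278) in side. Next I check its tilt numerically, then look at the spatula from two wrist positions.

```bash
python3 - <<'E'
from h import *
np.set_printoptions(precision=4,suppress=True)
print("mould top",tri([P("scene"),P("side")],[(416.5,149.5),(242.3,205.5)]),"foot",tri([P("scene"),P("side")],[(405.5,203),(250.3,277)]))
q=down(np.radians(58.3))
move_ptp([.545,.34,.30],q); snap("w2")
r=tip_of("wrist","spatula"); print(r, look_for("wrist","spatula"))
movel([.545,.30,.24],q,speed=.2); snap("w3"); print(tip_of("wrist","spatula"),look_for("wrist","spatula"),read_time_s())
cv2.imwrite("pics/w23.png",np.vstack([cv2.imread("pics/w2.png")[:300],cv2.imread("pics/w3.png")[:300]]))
E
```

```text
mould top (array([ 0.5128, -0.1711,  0.2216]), np.float64(0.04158943778517943)) foot (array([ 0.513 , -0.1729,  0.006 ]), np.float64(0.062016368579575494))
[{'at': [320.0, 153.0], 'confidence': 0.93}] [{'at': [317.2, 148.7], 'confidence': 0.83}]
[{'at': [301.7, 136.9], 'confidence': 0.66}] [{'at': [298.3, 124.1], 'confidence': 0.89}] 16.0083
```

View pics/w23.png

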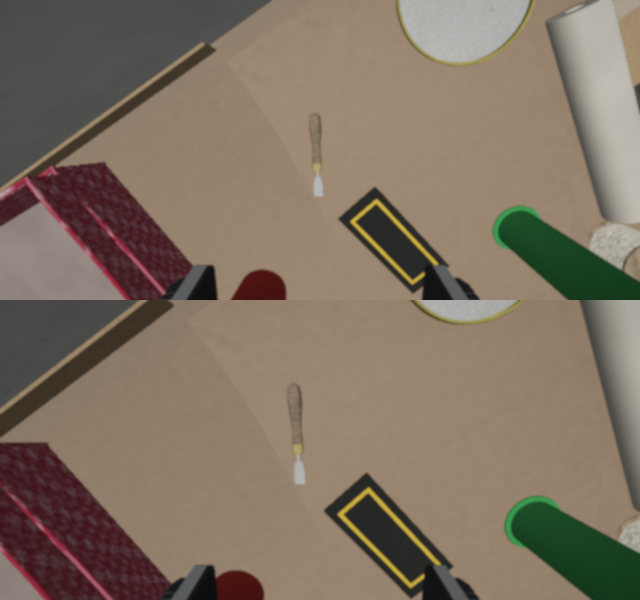

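w2 (top) has the spatula's handle end at (315,113) and blade tip at (318.5,196). w3 (bottom) has them at (294,83) and (299.5,184). The long mat is fully clear in both.

```bash
python3 - <<'E'
from h import *
np.set_printoptions(precision=4,suppress=True)
L=[]
for n in("w2","w3"):
    d=np.load(f"pics/{n}.npz"); L.append((d["K"],d["T"]))
H,B,M=[tri(L,p) for p in([(315,113),(294,83)],[(318.5,196),(299.5,184)],[(315.5,138),(295.5,112)])]
print(H,B,M,"len",np.linalg.norm(H[0]-B[0]))
for cam,(h,b),n,c,r in zip(L,[((315,113),(318.5,196)),((294,83),(299.5,184))],("w2","w3"),((394,243),(391,238)),(75,85)):
    h=plane(None,[h],.007,cam)[0]; b=plane(None,[b],.002,cam)[0]; v=h-b
    print(n,"handle",h,"blade",b,"len",np.linalg.norm(v),"ang",np.degrees(np.arctan2(v[1],v[0])),"mid",(h+b)/2)
    im=cv2.imread(f"pics/{n}.png")[:,:,::-1].copy(); u=yellow(im,c,r); w=plane(None,u,.004,cam)[:,:2].astype(np.float32)*1000; print("long",len(u),cv2.minAreaRect(w))
print(tri(L,[(396,243),(390,239)]))
E
```

```text
(array([0.5642, 0.3772, 0.0116]), np.float64(0.009936799623652235)) (array([0.5156, 0.2919, 0.0109]), np.float64(0.23222709991874696)) (array([0.5514, 0.3546, 0.0217]), np.float64(0.6609599598299063)) len 0.09818630310224273
w2 handle [0.5639 0.3769 0.007 ] blade [0.5143 0.2896 0.002 ] len 0.10059828837109394 ang 60.37562968639299 mid [0.5391 0.3332 0.0045]
long 1184 ((564.626220703125, 184.7318572998047), (46.749263763427734, 127.50088500976562), 11.815406799316406)
w3 handle [0.5639 0.3774 0.007 ] blade [0.5136 0.2899 0.002 ] len 0.10100929058335217 ang 60.09192364096056 mid [0.5387 0.3336 0.0045]
long 1514 ((564.2544555664062, 184.66372680664062), (46.6688346862793, 127.10257720947266), 11.543910026550293)
(array([0.5691, 0.2234, 0.0792]), np.float64(0.2767544474873111))
```

The spatula's middle is at (0.539, 0.333) with the handle at 60.2°, and the measured length of 0.101 m fits. The mat centre is (0.5645, 0.185) at 101.5°. Grasp the handle's thick part.

```bash
python3 - <<'E'
from h import *
np.set_printoptions(precision=4,suppress=True)
q=down(np.radians(60.2)); p=[.5514,.3551]
move_gripper(.045)
move_ptp([*p,.12],q); movel([*p,.022],q,speed=.08); pause(.1); print(read_ft_force(),read_eef_pos())
move_gripper(.0,effort=25); print("gap",read_finger_gap(),read_grasp_force(),read_ft_force())
movel([*p,.10],q,speed=.1); print("gap",read_finger_gap(),read_grasp_force(),read_eef_pos(),read_time_s())
snap("w4"); cv2.imwrite("pics/w4c.png",cv2.imread("pics/w4.png")[100:400,120:520])
E
```

```text
[-0.3867  0.0361  0.3782] [0.5519 0.3554 0.0228]
gap 0.01157637437484409 24.440575558837736 [-0.1405 -0.2139  2.0586]
gap 0.011317765113130046 24.31036351073999 [0.551  0.3545 0.0993] 19.875
```

View pics/w4c.png

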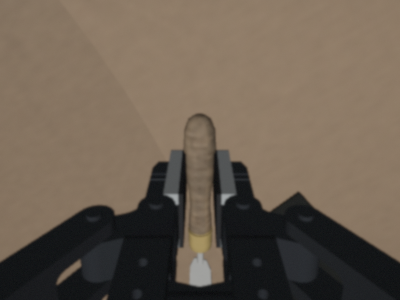

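The spatula is held straight along the tool: handle end at crop (200,115), blade at (200,270). Place it.

```bash
python3 - <<'E'
from h import *
np.set_printoptions(precision=4,suppress=True)
t=np.radians(101.5); q=down(t); p=[.5645+.025*np.cos(t),.185+.025*np.sin(t)]
movel([.5514,.3551,.13],down(np.radians(60.2)),speed=.15)
move_ptp([*p,.13],q); movel([*p,.034],q,speed=.08); pause(.2); f0=read_ft_force()
z=.034
while z>.0245:
    z-=.0015; movel([*p,z],q,speed=.02); f=read_ft_force()
    if f[2]-f0[2]>1.5: break
print(z,f0,f,read_eef_pos())
move_gripper(.035); pause(.2); movel([*p,.15],q,speed=.1)
q2=down(np.radians(101.5)); movel([.50,.12,.30],q2,speed=.15); pause(.2)
print(read_time_s()); snap("w5"); snap("s5","scene"); snap("d5","side")
w,s,d=[cv2.imread(f"pics/{n}.png") for n in("w5","s5","d5")]
cv2.imwrite("pics/fin.png",np.vstack([cv2.resize(w[:300],(800,300*800//640))[:300],np.hstack([cv2.resize(s[80:330,150:480],(400,300)),cv2.resize(d[80:330,150:480],(400,300))])]))
E
```

```text
0.024999999999999994 [ 0.4795 -0.6972 -0.247 ] [-1.698  -2.6596  5.3203] [0.5596 0.2096 0.0261]
27.6833
```

View pics/fin.png

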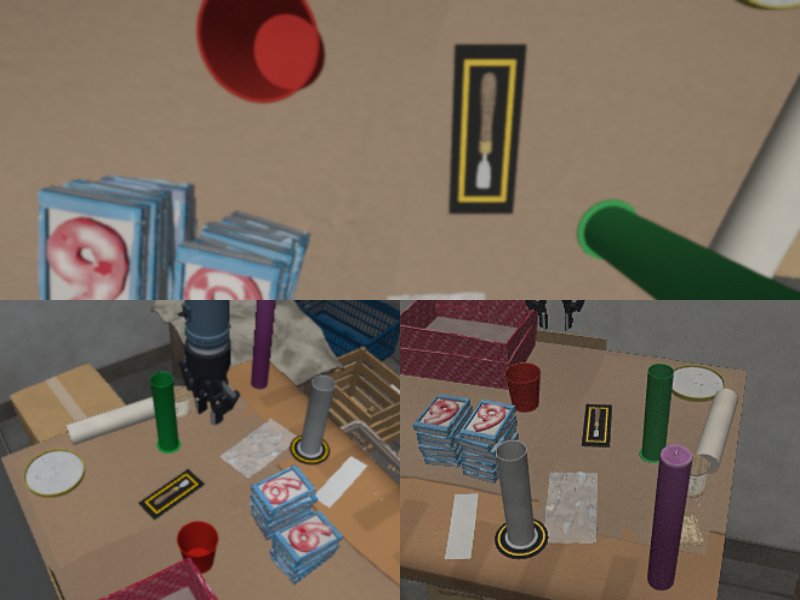

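The final views show the spatula lengthwise inside the yellow outline, at (486,130) in the top panel. The mould stands inside its ring, everything else is where it was, and the gripper is clear.

```bash
python3 -c "
from bench import *
print(sign_off())"
```

```text
the job is handed in; nothing more can be done
None
```

The mould stands upright in the ring on the round mat, the spatula lies lengthwise inside the long mat's outline, nothing else looked moved in the final pictures, and the job was handed in at about 28 s.

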